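Make up a sampling kit and a fittings kit

TASK

Make up two kits from the stock on the bench. The sampling kit in the green tray gets the amber bottle in its large round pocket, the blue jar in its square pocket and the white-capped vial in its small round pocket; the fittings kit in the yellow tray gets the red-lidded box flat in the large pocket and the steel tube union lying in the small slot. Set everything down into its pocket without dropping or tipping the glassware, and leave the black-capped vial, the timer and the test-tube rack where they are.

Things in the scene. Friction and masses are not known exactly. Their poses are not given: they have to be found in the camera images.
- green_tray: green kit tray, fixed, 80 x 198 mm and 10 mm high, with three pockets in a row along its y axis, each 5 mm deep (pocket floor 5 mm above the worktop): a large round pocket 64 mm across centred at y = -59 mm, a small round one 38 mm across at y = 0, a large square one 64 x 64 mm at y = +59 mm (all at x = 0). Origin at the centre of its underside, on the worktop; z up.
- yellow_tray: yellow kit tray, fixed, 90 x 172 mm and 10 mm high, with two rectangular pockets along its y axis, each 5 mm deep (pocket floor 5 mm above the worktop): the large one measures 70 mm along x by 94 mm along y, centred at y = -29 mm; the small slot 54 mm along x by 30 mm along y, centred at y = +63 mm (both at x = 0). Origin at the centre of its underside, on the worktop; z up.
- bottle_mid (a point): small amber (brown) bottle with a black cap and a pale label, upright, 99 mm tall: body 49 mm across with the shoulder tapering above about 65 mm, cap 27 mm across from about 84 mm up. The point is its centre, 49.5 mm above its underside; z up.
- jar_mid (a point): squat blue jar with a blue lid, 49 mm across, 63 mm tall, upright. The point is its centre, 31.5 mm above its underside; z up.
- vial_mid (a point): clear glass vial with a white cap, 23 mm across, 51 mm tall (cap 19 mm across, from 41 mm up), upright. The point is its centre, 25.5 mm above its underside; z up.
- red_box_mid (a point): small box with a red lid, 55 mm (its x axis) by 78 mm (its y axis), 23 mm high with its lid, lying flat; grip it across its 55 mm side (52 mm between firm sides), low down: above 18 mm it offers no hold. The point is its centre, 11.5 mm above its underside; z up.
- union_mid (a point): stainless steel tube union with two nuts, lying down: 36 mm long (its y axis), 13 mm wide (its x axis), 15 mm high. The point is its centre, about 7 mm above the surface it lies on; z up.
- black_vial_mid (a point): bystander, not for either kit: vial with a black cap, 23 mm across, 51 mm tall, standing among the stock. The point is its centre, 25.5 mm up.
- timer_mid (a point): bystander: white kitchen-type timer lying flat, 58 x 68 x 18 mm. The point is its centre, 9 mm up.
- rack_mid (a point): bystander: blue rack with test tubes, 50 mm (x) by 150 mm (y), 104 mm high. The point is its centre, 52 mm up.
Mind the look-alikes: they are no part of the job. What is shaped like the part that bears vial_mid but brown is not meant.

How it is judged:
At the end, for the whole second after the job is handed in: Each of the five things rests in its named pocket, on the floor (3 mm), centred within 11 mm (box, union 12 to 13 mm) per axis, upright or flat within 7 degrees (union level within 10), still. The black-capped vial, timer and rack are within 25 mm of where they stood (x of bottle_mid in the frame of green_tray between -0.011 and 0.011 m and y of bottle_mid in the frame of green_tray between -0.07 and -0.048 m and z of bottle_mid in the frame of green_tray below 0.0575 m and x of jar_mid in the frame of green_tray between -0.011 and 0.011 m and y of jar_mid in the frame of green_tray between 0.048 and 0.07 m and z of jar_mid in the frame of green_tray below 0.0395 m and x of vial_mid in the frame of green_tray between -0.011 and 0.011 m and y of vial_mid in the frame of green_tray between -0.011 and 0.011 m and z of vial_mid in the frame of green_tray below 0.0335 m and x of red_box_mid in the frame of yellow_tray between -0.012 and 0.012 m and y of red_box_mid in the frame of yellow_tray between -0.041 and -0.017 m and z of red_box_mid in the frame of yellow_tray below 0.0195 m and x of union_mid in the frame of yellow_tray between -0.013 and 0.013 m and y of union_mid in the frame of yellow_tray between 0.051 and 0.075 m and z of union_mid in the frame of yellow_tray below 0.0155 m and angle between each of bottle_mid, jar_mid, vial_mid, red_box_mid's own z axis and vertical below 0.12 rad and angle between union_mid's own y axis and vertical above 1.4 rad and linear speed of each of bottle, jar, vial, red_box, union below 0.02 m/s and distance of each of timer_mid, rack_mid, black_vial_mid from where it was at the start of the episode below 0.025 m); the robot touches nothing.
It fails at once if the bottle, jar or vial is dropped (falls free faster than 0.6 m/s) ((linear speed of bottle above 0.6 m/s and contact force between the fingers and bottle below 0.05 N) or (linear speed of jar above 0.6 m/s and contact force between the fingers and jar below 0.05 N) or (linear speed of vial above 0.6 m/s and contact force between the fingers and vial below 0.05 N)).
It fails at once if the bottle, jar or vial is tipped over (more than 45 degrees) (angle between any of bottle_mid, jar_mid, vial_mid's own z axis and vertical above 0.785 rad).
It fails at once if the black-capped vial, the timer or the test-tube rack is moved by more than 25 mm (distance of any of timer_mid, rack_mid, black_vial_mid from where it was at the start of the episode above 0.025 m).
It also fails if it takes over 144 s, if anything falls off the work surface, if the arm or the gripper's body presses on something with over 40 N, if the wrist force passes 120 N, or if a joint passes its speed limit or range.

ROBOT

A 7-joint arm with a two-finger parallel gripper is mounted at the origin on a cart in front of the work surface, level with it; the furniture and walls round the work are solid. World frame = base frame: x ahead of the robot, y to its left, z up, the work surface at z = 0. Lengths are in m, angles in rad, forces in N, time in s.
With the tool pointing down it reaches from about 0.35 to 0.9 m from the base axis. Payload 7.2 kg.
Tool frame: the origin (TCP) lies on the centre line of the jaws, within the pads' length; the fingertips stand ctrl.tips_ahead ahead of it and the grasp point (between the pads) lies 5 mm behind it (ctrl.tips_ahead is the distance from the TCP to the fingertips, in m); z points along the fingers, y is the line along which they close (so a half turn about z gives the same grasp; the last joint's range is limited). The gripper opens to 85 mm and grips with 20 to 120 N. Pads are 22 mm wide; open, the fingers measure 114 mm over their backs; the gripper's body (76 mm by 85 mm) begins 54 mm behind the grasp point. The pads swing forward as they close: fully open they stand 13 mm farther back than shut.
Start: joints at [1.125, 0.411, -0.013, 1.596, 0.006, 1.134, -0.082], TCP at [0.231, -0.581, 0.245] pointing down, gripper open.
Joint ranges: [-2.95, 2.95], [-0.29, 1.99], [-1.47, 1.44], [0.14, 2.54], [-1.03, 4.17], [0.13, 1.85], [-2.86, 2.86]. Speed limits (rad/s): [2.39, 2.39, 3.01, 3.01, 3.14, 3.14, 3.14].

INTERFACE

Orientations are given as a unit quaternion [w, x, y, z].
In Python, from station import ctrl gives the robot as it stands. The module is installed in compiled form; this text tells all that it offers.
- The arm moves only by the tool send_rows, never from a script. Its argument "motion" is a list that holds one entry, the list of rows, each a list of 5 numbers: the opening, from -1 (shut) to 1 (fully open), so that 0 is half open, then the shift along the tool's x, y, z in cm, then the turn about the tool's z in rad. A call has 1 to 8 rows; each row is the pose to reach, as a shift and turn from the pose commanded when the call began, along the tool's axes at that moment; what a row does not reach only later rows make up. A row lasts 1/10 s, in which the tool goes at most 50 mm and 8.59 degrees, less where a joint would pass 70% of its speed; a pose out of reach is approached as far as the arm can. A call with a gripper value outside its range is refused whole. The fingers move at their own pace and stop on an object; "newtons" is the grip in N (left out, the last holds). Time passes only in rows, so rows that repeat a pose let the fingers close. It gives the time, the measured TCP pose, the force, the opening and the grip force at its end, in the units of the state.
- ctrl.get_obs(): the state, without advancing time (a new reading comes with each control period).
- ctrl.capture(name): name is "scene" or "top"; returns (picture, depth): 384x512x3 uint8, blue, green, red; 384x512 float32, m along the optical axis (not along the pixel's ray), 0 where there is no reading.
- ctrl.calibration(name): a dict with "fx", "fy", "cx", "cy" (pixels), "pose" (4x4, takes a point from camera to world coordinates). Camera axes: x right, y up, looking along -z (the intrinsics and any distortion apply to the point x, -y, -z); pixel columns grow to the right and rows downward; lengths in m; the calibration is good to about 2 mm. A picture is of the moment at which its call begins. calibration takes no time and is no camera call.
- ctrl.close_job(): hands the job in; it is judged then, once.
Trained networks look in the newest picture that a camera, given by its name, has taken for a name from the list of things; names that differ only in an ending like _2 or _b are one class to them, and where a whole thing is asked for, a point or a joint stands for the part that bears it (a point fixed in the world has none). Each returns a list of dicts, best first, with "p" (0 to 1); they miss things now and then, are a little off and sometimes report something else, mostly with a low value. They report only what shows in the picture. A call takes as long as a camera call. They do not tell look-alikes from the thing itself.
- ctrl.look_for(label, camera): "position" ([column, row] in pixels, amid what is visible of it).
The state is a dict: "time": time; "q": joint angles; "qd": joint speeds; "joint_efforts": joint torques, N m; "tcp_pos": TCP position; "orientation": TCP orientation; "ft_force": force on the tool from outside, world axes, zero at the start; "torque": the same for the moment, N m; "opening": opening from 0.0 (shut) to 1.0 (fully open); "grasp_force": force on a finger pad.
Only numpy, scipy, OpenCV 4.12 (cv2) and the standard library are available. Lean on these libraries where they do the work, as an engineer would, in place of code of your own. Each camera call takes 0.05 s, during which the arm holds its last target. There are 200 camera calls.

## Working session

There is one attempt and no reset: what is moved stays moved. The work goes in short steps, Python scripts to look and compute and a tool call to move; the robot and the scene stay as the last step left them, time stands still between calls to the robot, and variables do not carry over. Pictures are saved under pics/ and viewed, at most 14 in all, crops included, and the job is handed in when it is done.

Besides the shell and the picture viewer there is one more tool, called after ">>>" as name([rows], argument=value, ...), one row to a line, values as JSON. send_rows: Moves the arm, as the interface text tells. Its arguments: {"type":"object","properties":{"motion":{"type":"array"},"newtons":{"type":"number"}},"required":["motion"]}

```bash
mkdir -p pics; ls; cat > h.py <<'E'
import numpy as np, cv2
from station import ctrl
def shot(n): return ctrl.capture(n)
def world(n, px, d):
    c=ctrl.calibration(n); u,v=px
    p=np.array([(u-c['cx'])/c['fx']*d, -(v-c['cy'])/c['fy']*d, -d,1]); return (np.array(c['pose'])@p)[:3]
def at_z(n, px, z):
    c=ctrl.calibration(n); P=np.array(c['pose']); o=P[:3,3]; r=world(n,px,1.)-o
    return o+r*(z-o[2])/r[2]
def cloud(n,d):
    c=ctrl.calibration(n); v,u=np.mgrid[:384,:512]
    p=np.stack([(u-c['cx'])/c['fx']*d,-(v-c['cy'])/c['fy']*d,-d,np.ones_like(d)],-1)
    w=(p@np.array(c['pose']).T)[...,:3]; w[d==0]=np.nan; return w
E
python3 - <<'E'
from h import *
np.set_printoptions(precision=3,suppress=True)
o=ctrl.get_obs(); print({k:o[k] for k in('time','tcp_pos','orientation','opening','q')}, ctrl.tips_ahead)
for n in('top','scene'):
    im,d=shot(n); cv2.imwrite(f'pics/{n}0.png',im); np.savez(f'{n}0.npz',im=im,d=d)
    w=cloud(n,d); c=ctrl.calibration(n); print(n,c['fx'],np.array(c['pose'])[:3,3])
    for l in 'green_tray yellow_tray bottle_mid jar_mid vial_mid red_box_mid union_mid black_vial_mid timer_mid rack_mid'.split():
        for r in ctrl.look_for(l,n)[:3]:
            u,v=r['position']; print(l,round(r['p'],2),np.round([u,v]),w[int(v),int(u)])
E
```

```text
pics
{'time': 0.0, 'tcp_pos': array([ 0.23 , -0.581,  0.244]), 'orientation': array([-0.001,  0.982,  0.188, -0.   ]), 'opening': 0.9990746131289245, 'q': array([ 1.125,  0.412, -0.013,  1.597,  0.006,  1.134, -0.082])} 0.014
top 388.5259347797667 [0.494 0.057 1.017]
green_tray 0.72 [198. 241.] [0.491 0.203 0.007]
yellow_tray 0.92 [365. 249.] [ 0.476 -0.224  0.007]
bottle_mid 0.63 [282. 263.] [ 0.442 -0.007  0.099]
jar_mid 0.83 [240. 192.] [nan nan nan]
vial_mid 0.6 [386. 198.] [ 0.603 -0.271  0.052]
vial_mid 0.51 [347. 181.] [ 0.646 -0.174  0.052]
red_box_mid 0.6 [315. 193.] [ 0.615 -0.095  0.024]
black_vial_mid 0.5 [279. 218.] [ 0.549 -0.003  0.051]
timer_mid 0.64 [138. 198.] [0.602 0.359 0.017]
timer_mid 0.25 [200. 240.] [0.493 0.198 0.006]
timer_mid 0.16 [312. 196.] [ 0.607 -0.089  0.026]
rack_mid 0.73 [330. 123.] [ 0.787 -0.126  0.081]
scene 355.2938812656034 [ 0.066 -0.546  0.431]
green_tray 0.87 [184. 210.] [0.478 0.179 0.01 ]
yellow_tray 0.82 [310. 295.] [ 0.464 -0.244  0.005]
bottle_mid 0.73 [214. 231.] [ 0.425 -0.024  0.055]
bottle_mid 0.71 [243. 196.] [0.593 0.083 0.041]
vial_mid 0.77 [341. 233.] [ 0.64  -0.184  0.028]
vial_mid 0.65 [372. 262.] [ 0.597 -0.286  0.03 ]
vial_mid 0.57 [366. 242.] [ 0.641 -0.243  0.034]
red_box_mid 0.65 [298. 226.] [ 0.607 -0.091  0.023]
union_mid 0.55 [217. 185.] [0.636 0.248 0.01 ]
black_vial_mid 0.5 [254. 218.] [ 0.55  -0.008  0.033]
timer_mid 0.47 [178. 179.] [0.568 0.356 0.015]
rack_mid 0.88 [364. 200.] [ 0.785 -0.151  0.048]
```

```bash
python3 -c "
import cv2
im=cv2.imread('pics/top0.png')[90:320,90:450];cv2.imwrite('pics/top0b.png',cv2.resize(im,None,fx=2.2,fy=2.2,interpolation=2))
im=cv2.imread('pics/scene0.png')[130:370,120:460];cv2.imwrite('pics/scene0b.png',cv2.resize(im,None,fx=2.2,fy=2.2,interpolation=2))"
```

```text
(no output)
```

View pics/top0b.png

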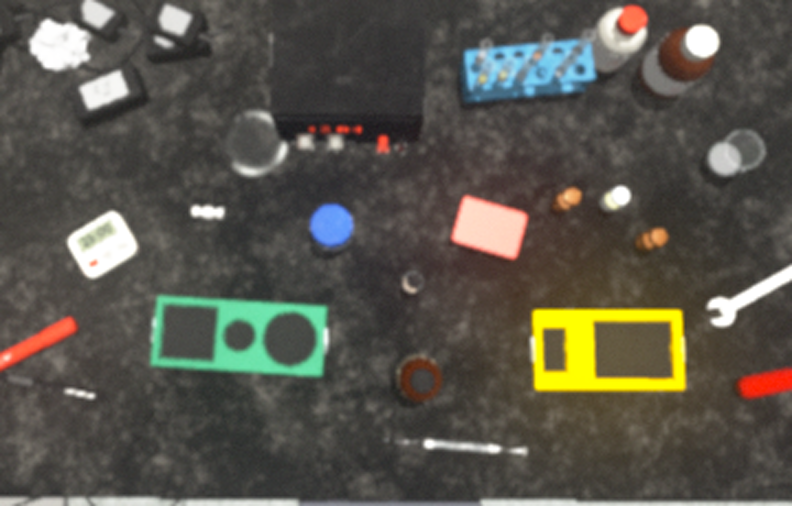

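View pics/scene0b.png

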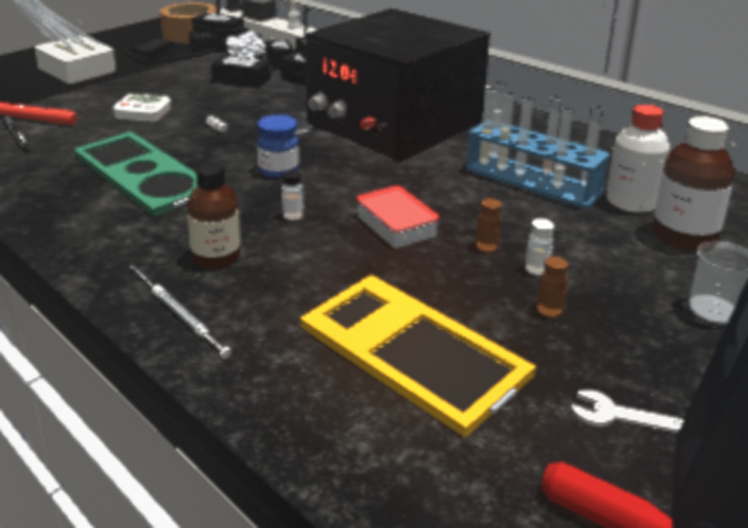

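The top view shows the union at full-image pixel (184,186), the jar at (240,192), the box at (313,193), the white-capped vial at (370,180) between two brown look-alikes, the black-capped vial at (278,218) and the bottle at (281,262). Both trays have their +y side towards the left of the image. Next I'll measure these positions.

```bash
cat > m.py <<'E'
from h import *
np.set_printoptions(precision=4,suppress=True)
n='top'; z=np.load('top0.npz'); im,d=z['im'],z['d']; hsv=cv2.cvtColor(im,cv2.COLOR_BGR2HSV); w=cloud(n,d)
def rect(mask,zz,box,name):
    m=np.zeros(mask.shape,np.uint8); x0,y0,x1,y1=box; m[y0:y1,x0:x1]=mask[y0:y1,x0:x1]
    k,lab,st,_=cv2.connectedComponentsWithStats(m); m=lab==1+np.argmax(st[1:,4])
    v,u=np.nonzero(m); P=np.array([at_z(n,p,zz)[:2] for p in zip(u,v)])
    r=cv2.minAreaRect(P.astype(np.float32)*1000); print(name,len(u),'rect',np.round(r[0],1),np.round(r[1],1),round(r[2],1),'zmed',np.nanmedian(w[m][:,2]),'mean',P.mean(0))
H,S,V=hsv[...,0],hsv[...,1],hsv[...,2]
rect((H>60)&(H<95)&(S>90)&(V>60),.010,(150,210,250,275),'green')
rect((H>20)&(H<35)&(S>120)&(V>100),.010,(320,220,410,275),'yellow')
rect((H>105)&(H<130)&(S>100),.063,(225,175,256,210),'jar')
rect(((H<12)|(H>170))&(S>40)&(V>120),.023,(285,170,335,215),'box')
rect((V>140),.012,(170,178,200,195),'union')
rect((V>150)&(S<60),.051,(360,170,380,192),'vialcap')
rect((w[...,2]>.09),.099,(262,245,300,285),'bottlecap')
rect((w[...,2]>.03),.06,(262,245,300,285),'bottle')
rect((w[...,2]>.045),.051,(360,170,380,192),'vial z')
rect((w[...,2]>.045),.051,(268,205,290,230),'blackvial')
E
python3 m.py
```

```text
green 1477 rect [488.  200.7] [202.1  85.6] 87.0 zmed 0.010225629657632074 mean [0.4867 0.1951]Traceback (most recent call last):
  File "m.py", line 11, in <module>
    rect((H>20)&(H<35)&(S>120)&(V>100),.010,(320,220,410,275),'yellow')
    ~~~~^^^^^^^^^^^^^^^^^^^^^^^^^^^^^^^^^^^^^^^^^^^^^^^^^^^^^^^^^^^^^^^
  File "m.py", line 7, in rect
    v,u=np.nonzero(m); P=np.array([at_z(n,p,zz)[:2] for p in zip(u,v)])
                                   ~~~~^^^^^^^^
  File "h.py", line 8, in at_z
    c=ctrl.calibration(n); P=np.array(c['pose']); o=P[:3,3]; r=world(n,px,1.)-o
ValueError: time passes only in moves, steps and waits
```

```bash
sed -i 's/^from station import ctrl/from station import ctrl\nimport functools\ncal=functools.lru_cache(None)(lambda n: ctrl.calibration(n))/; s/c=ctrl.calibration(n)/c=cal(n)/' h.py; python3 m.py
```

```text
green 1477 rect [488.  200.7] [202.1  85.6] 87.0 zmed 0.010225629657632074 mean [0.4867 0.1951]
yellow 1764 rect [ 474.1 -228.6] [ 96.2 180.9] 0.4 zmed 0.00938879996041253 mean [ 0.4734 -0.2214]
jar 323 rect [611.7  94.5] [49.8 44.5] 0.6 zmed 0.06265632199480908 mean [0.6122 0.0944]
box 763 rect [616.1 -89.8] [84.2 61.7] 74.0 zmed 0.023446412401030348 mean [ 0.616  -0.0899]
union 86 rect [632.4 242.6] [15.8 36.7] 0.5 zmed 0.010957643749197166 mean [0.6324 0.2424]
vialcap 101 rect [ 647.7 -232.4] [22.8 31.2] 43.9 zmed 0.04252306740060485 mean [ 0.6482 -0.2329]
bottlecap 104 rect [443.2  -6.8] [25.1 23.2] 0.0 zmed 0.09963068317999768 mean [ 0.4437 -0.0067]
bottle 329 rect [444.6  -5.9] [47.6 46.1] 0.2 zmed 0.07655962802937921 mean [ 0.4439 -0.0061]
vial z 47 rect [ 651.  -237.4] [17.  18.8] 74.4 zmed 0.051488398078310516 mean [ 0.6512 -0.2374]
blackvial 42 rect [551.4  -0.3] [14.9 14.9] 0.1 zmed 0.05122796628986559 mean [ 0.5518 -0.0001]
```

>>> send_rows([
  [[1,38,-12,0,-1.194],[1,38,-12,0,-1.194],[1,38,-12,0,-1.194],[1,38,-12,0,-1.194],[1,38,-12,0,-1.194],[1,38,-12,0,-1.194],[1,38,-12,0,-1.194],[1,38,-12,0,-1.194]],
], newtons=40)

```text
time: 1.9
tcp_pos: [0.5409, -0.3277, 0.2456]
orientation: [0.0, 0.705, 0.71, 0.0]
ft_force: [0.5, -0.4, -0.1]
opening: 1.001
grasp_force: 0.0
```

>>> send_rows([
  [[0.2,9.2,11.1,0,0.0],[0.2,9.2,11.1,0,0],[0.2,9.2,11.1,0,0],[0.2,9.2,11.1,0,0],[0.2,9.2,11.1,5,0],[0.2,9.2,11.1,9,0],[0.2,9.2,11.1,12,0],[0.2,9.2,11.1,12,0]],
])

```text
time: 2.7
tcp_pos: [0.647, -0.2369, 0.1202]
orientation: [-0.004, 0.707, 0.707, -0.002]
ft_force: [-0.3, 0.3, -0.0]
opening: 0.6
grasp_force: 0.0
```

```bash
python3 - <<'E'
from h import *
im,d=shot('scene'); a=cv2.resize(im[170:300,300:440],None,fx=3,fy=3,interpolation=2)
im,d=shot('top'); b=cv2.resize(im[140:250,330:430],None,fx=3.54,fy=3.54,interpolation=2)[:390]
b=b[:390]; cv2.imwrite('pics/v1.png',np.hstack([a,b[:390,:370]]) if b.shape[0]>=390 else np.hstack([a[:b.shape[0]],b]))
E
```

```text
(no output)
```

View pics/v1.png

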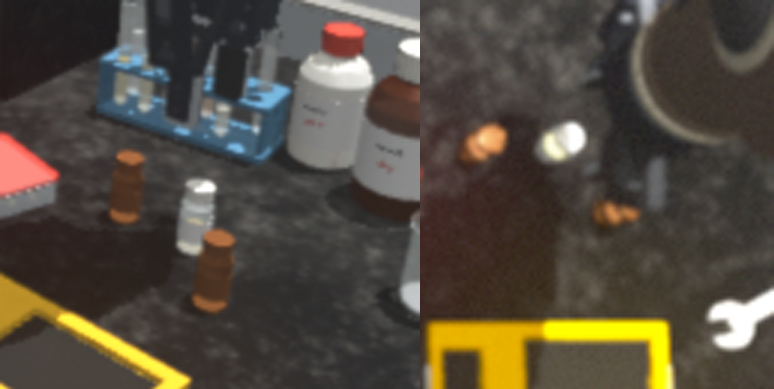

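The picture shows the fingers above and beside the white-capped vial. The offset to the right in the top view matches perspective at this height, so I'm going down.

>>> send_rows([
  [[0.2,0,0,4,0],[0.2,0,0,7,0],[0.2,0,0,9.2,0],[0.2,0,0,9.2,0],[-0.6,0,0,9.2,0],[-0.6,0,0,9.2,0],[-0.6,0,0,9.2,0],[-0.6,0,0,9.2,0]],
], newtons=25)

```text
time: 3.6
tcp_pos: [0.6521, -0.2376, 0.0362]
orientation: [0.002, 0.707, 0.707, 0.001]
ft_force: [-0.8, 0.9, 7.2]
opening: 0.24
grasp_force: 24.9
```

>>> send_rows([
  [[-0.6,0,0,0,0],[-0.6,0,0,0,0],[-0.6,0,0,0,0]],
])

```text
time: 3.9
tcp_pos: [0.6522, -0.2376, 0.0362]
orientation: [0.002, 0.707, 0.707, 0.001]
ft_force: [-0.7, -0.9, 7.6]
opening: 0.238
grasp_force: 24.9
```

```bash
python3 - <<'E'
from h import *
im,d=shot('scene'); cv2.imwrite('pics/v2.png',cv2.resize(im[190:270,310:410],None,fx=5,fy=5,interpolation=2))
o=ctrl.get_obs();print(o['tcp_pos'],o['opening'],o['ft_force'],o['grasp_force'])
E
```

```text
[ 0.65212692 -0.23759269  0.03615313] 0.24204864392052233 [-1.00527847 -0.03743593  7.98456127] 24.92332423600601
```

View pics/v2.png

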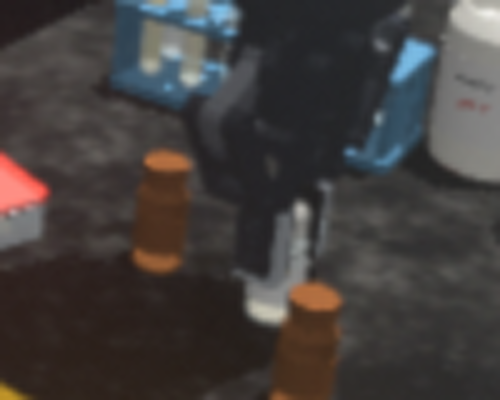

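>>> send_rows([
  [[-0.6,0,0,-3,0],[-0.6,0,0,-7,0],[-0.6,0,0,-11,0],[-0.6,4,-1.5,-14,0],[-0.6,8,-3,-14,0],[-0.6,12,-4.5,-14,0],[-0.6,16,-6,-14,0],[-0.6,20,-7.5,-14,0]],
])

```text
time: 4.75
tcp_pos: [0.5747, -0.0357, 0.1747]
orientation: [0.001, 0.707, 0.707, 0.001]
ft_force: [-0.4, 1.1, -0.1]
opening: 0.242
grasp_force: 24.7
```

>>> send_rows([
  [[-0.6,4,-1.5,0,0],[-0.6,8,-3,0,0],[-0.6,12,-4.5,0,0],[-0.6,16,-6,0,0],[-0.6,20,-7.5,0,0],[-0.6,23.8,-8.8,0,0],[-0.6,23.8,-8.8,0,0],[-0.6,23.8,-8.8,4,0]],
])

```text
time: 5.55
tcp_pos: [0.49, 0.2041, 0.1381]
orientation: [0.002, 0.706, 0.709, 0.005]
ft_force: [1.6, -0.8, -0.6]
opening: 0.24
grasp_force: 24.7
```

```bash
python3 - <<'E'
from h import *
im,d=shot('scene'); a=cv2.resize(im[130:250,130:270],None,fx=4,fy=4,interpolation=2); cv2.imwrite('pics/v3.png',a)
o=ctrl.get_obs();print(o['tcp_pos'],o['opening'],o['ft_force'],o['grasp_force'],o['q'])
E
```

```text
[0.48581512 0.20045221 0.1296006 ] 0.23728869859485888 [-2.78084428 -2.15407392 -5.71049696] 24.72233844055154 [-0.08704135  0.4290197  -0.50170569  1.9308075   0.27000635  0.84906092
 -0.72860839]
```

View pics/v3.png

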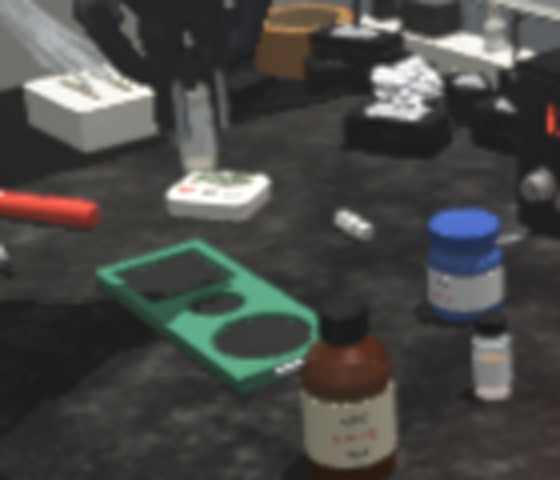

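The vial hangs upright in the fingers, so I'll lower it.

>>> send_rows([
  [[-0.6,0,0,4,0],[-0.6,0,0,7,0],[-0.6,0,0,8,0],[-0.6,0,0,8.4,0],[-0.6,0,0,8.4,0],[-0.6,0,0,8.4,0],[-0.6,0,0,8.4,0]],
])

```text
time: 6.3
tcp_pos: [0.4878, 0.201, 0.0506]
orientation: [0.001, 0.707, 0.707, 0.001]
ft_force: [-0.3, 0.3, 0.0]
opening: 0.24
grasp_force: 24.7
```

>>> send_rows([
  [[-0.6,0,0,0.4,0],[-0.6,0,0,0.8,0],[-0.6,0,0,0.8,0],[-0.6,0,0,0.8,0]],
])

```text
time: 6.7
tcp_pos: [0.4871, 0.2008, 0.0413]
orientation: [0.0, 0.707, 0.707, 0.0]
ft_force: [-0.1, -0.7, 1.2]
opening: 0.24
grasp_force: 24.8
```

>>> send_rows([
  [[-0.3,0,0,0.1,0],[0,0,0,0.1,0],[0,0,0,0.1,0],[0,0,0,0,0],[0,0,0,-3,0],[0.3,0,0,-7,0],[1,0,0,-11,0],[1,0,0,-15,0]],
])

```text
time: 7.5
tcp_pos: [0.4866, 0.2007, 0.1928]
orientation: [-0.0, 0.707, 0.708, -0.0]
ft_force: [0.5, -0.6, 0.5]
opening: 0.958
grasp_force: 0.0
```

```bash
python3 - <<'E'
from h import *
np.set_printoptions(precision=3,suppress=True)
im,d=shot('scene'); a=cv2.resize(im[130:250,130:270],None,fx=4,fy=4,interpolation=2); cv2.imwrite('pics/v4.png',a)
w=cloud('scene',d); m=(abs(w[...,0]-.488)<.03)&(abs(w[...,1]-.2)<.03)&(w[...,2]>.02)&(w[...,2]<.07)
print(m.sum(), np.nanmedian(w[m],0), np.nanmax(w[m],0),np.nanmin(w[m],0)); print(ctrl.get_obs()['tcp_pos'])
E
```

```text
117 [0.483 0.194 0.038] [0.497 0.21  0.056] [0.476 0.188 0.02 ]
[0.489 0.202 0.199]
```

View pics/v4.png

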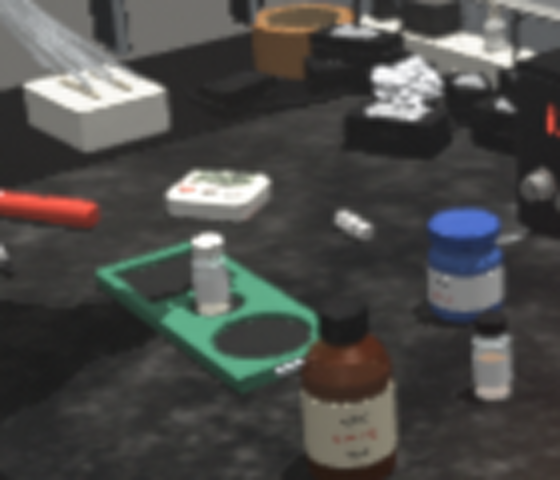

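>>> send_rows([
  [[1,-5,-1,0,0],[1,-10,-2.2,0,0],[1,-15,-3.3,0,0],[1,-20.7,-4.4,0,0],[1,-20.7,-4.4,0,0],[1,-20.7,-4.4,0,0],[1,-20.7,-4.4,2,0],[1,-20.7,-4.4,2,0]],
])

```text
time: 8.35
tcp_pos: [0.4424, -0.0046, 0.1699]
orientation: [-0.001, 0.706, 0.708, -0.001]
ft_force: [-0.6, 0.8, -0.3]
opening: 0.998
grasp_force: 0.0
```

>>> send_rows([
  [[1,0,0,4,0],[1,0,0,8,0],[1,0,0,11,0],[1,0,0,12.4,0],[1,0,0,12.4,0],[1,0,0,12.4,0]],
])

```text
time: 8.95
tcp_pos: [0.4437, -0.005, 0.0478]
orientation: [-0.0, 0.706, 0.708, 0.0]
ft_force: [0.6, 0.4, -0.2]
opening: 0.995
grasp_force: 0.0
```

>>> send_rows([
  [[0,0,0,0,0],[-0.2,0,0,0,0],[-0.2,0,0,0,0],[-0.2,0,0,0,0],[-0.2,0,0,0,0],[-0.2,0,0,0,0]],
], newtons=45)

```text
time: 9.55
tcp_pos: [0.4438, -0.0063, 0.0483]
orientation: [0.001, 0.707, 0.707, 0.0]
ft_force: [0.1, -0.3, 7.9]
opening: 0.551
grasp_force: 45.1
```

>>> send_rows([
  [[-0.2,0,0,-2,0],[-0.2,0,0,-5,0],[-0.2,2,0.5,-8,0],[-0.2,5,1.5,-9,0],[-0.2,9,2.5,-9,0],[-0.2,12.5,3.5,-9,0],[-0.2,14.8,4.1,-9,0],[-0.2,14.8,4.1,-9,0]],
])

```text
time: 10.35
tcp_pos: [0.4844, 0.1458, 0.138]
orientation: [-0.0, 0.705, 0.709, 0.001]
ft_force: [-0.2, 0.2, -0.9]
opening: 0.551
grasp_force: 46.6
```

>>> send_rows([
  [[-0.2,0,0,3,0],[-0.2,0,0,6,0],[-0.2,0,0,7.3,0],[-0.2,0,0,7.8,0],[-0.2,0,0,8.1,0],[-0.2,0,0,8.1,0],[-0.2,0,0,8.1,0]],
])

```text
time: 11.05
tcp_pos: [0.4847, 0.1419, 0.0573]
orientation: [0.0, 0.707, 0.707, 0.001]
ft_force: [0.3, -1.0, -1.5]
opening: 0.556
grasp_force: 46.6
```

>>> send_rows([
  [[-0.2,0,0,0.2,0],[-0.2,0,0,0.4,0],[-0.2,0,0,0.4,0],[-0.2,0,0,0.4,0]],
])

```text
time: 11.45
tcp_pos: [0.4845, 0.1418, 0.0534]
orientation: [0.001, 0.707, 0.707, 0.0]
ft_force: [-3.3, -1.2, 10.1]
opening: 0.554
grasp_force: 47.6
```

>>> send_rows([
  [[0.3,0,0,0,0],[0.7,0,0,0,0],[1,0,0,0,0],[1,0,0,0,0],[1,0,0,-4,0],[1,0,0,-8,0],[1,0,0,-12,0],[1,0,0,-12,0]],
])

```text
time: 12.25
tcp_pos: [0.4867, 0.143, 0.1772]
orientation: [0.002, 0.707, 0.707, 0.004]
ft_force: [0.6, 0.3, 0.1]
opening: 0.999
grasp_force: 0.0
```

```bash
python3 - <<'E'
from h import *
np.set_printoptions(precision=4,suppress=True)
im,d=shot('scene'); w=cloud('scene',d); m=(abs(w[...,0]-.485)<.04)&(abs(w[...,1]-.142)<.04)&(w[...,2]>.09)&(w[...,2]<.12)
print(m.sum(), np.nanmedian(w[m],0), np.nanmax(w[m],0),np.nanmin(w[m],0)); print(ctrl.get_obs()['tcp_pos'])
z=np.load('top0.npz'); w=cloud('top',z['d'])
m=(abs(w[...,1]-.094)<.07)&(w[...,0]>.63)&(w[...,2]>.03); print('PSU/obst near jar',np.nanmin(w[m][:,0]),np.nanmax(w[m][:,2]))
m=(w[...,2]>.05)&(abs(w[...,0]-.612)<.04)&(abs(w[...,1]-.094)<.04);print(np.nanmedian(w[m],0),np.nanmax(w[m],0),np.nanmin(w[m],0))
E
```

```text
86 [0.4809 0.1351 0.0996] [0.4977 0.1526 0.1039] [0.4714 0.1278 0.0902]
[0.4856 0.1422 0.1748]
PSU/obst near jar 0.6306998076410008 0.2261796320392031
[0.6137 0.0922 0.0631] [0.6344 0.1144 0.0689] [0.5914 0.0698 0.0544]
```

```bash
python3 - <<'E'
from h import *
z=np.load('top0.npz'); w=cloud('top',z['d'])
for zz in(.08,.1,.15,.2):
  m=(abs(w[...,1]-.094)<.07)&(w[...,0]>.55)&(w[...,2]>zz); print(zz,np.nanmin(w[m][:,0]),np.percentile(w[m][:,0],5))
z=np.load('scene0.npz'); w=cloud('scene',z['d'])
for zz in(.04,.08,.1):
  m=(abs(w[...,1]-.094)<.07)&(w[...,0]>.64)&(w[...,2]>zz); print(zz,np.nanmin(w[m][:,0]),np.percentile(w[m][:,0],5))
E
```

```text
0.08 0.7123316514993759 0.7201434459471032
0.1 0.7123316514993759 0.7223446140347006
0.15 1.0171444165534873 1.0185047714859319
0.2 1.0175777983724517 1.018543390103904
0.04 0.6978092593853727 0.7176487142599455
0.08 0.7117457990112719 0.7186625422596224
0.1 0.7128624257241821 0.7210445623652162
```

>>> send_rows([
  [[1,-1.5,4,0,0],[1,-3,8,0,0],[1,-4.7,12.7,0,0],[1,-4.7,12.7,0,0],[1,-4.7,12.7,3,0],[1,-4.7,12.7,6,0],[1,-4.7,12.7,6,0]],
])

```text
time: 13.0
tcp_pos: [0.6074, 0.094, 0.1069]
orientation: [-0.003, 0.707, 0.708, -0.004]
ft_force: [-0.6, -0.5, 0.1]
opening: 1.003
grasp_force: 0.0
```

>>> send_rows([
  [[1,0,0,4,0],[1,0,0,7.7,0],[1,0,0,7.7,0],[0.3,0,0,7.7,0],[-0.2,0,0,7.7,0],[-0.2,0,0,7.7,0],[-0.2,0,0,7.7,0],[-0.2,0,0,7.7,0]],
])

```text
time: 13.8
tcp_pos: [0.6127, 0.0953, 0.038]
orientation: [0.001, 0.707, 0.707, 0.002]
ft_force: [-1.1, 0.0, 7.2]
opening: 0.547
grasp_force: 46.2
```

>>> send_rows([
  [[-0.2,0,0,-2,0],[-0.2,0,0,-6,0],[-0.2,1,-0.5,-10,0],[-0.2,4.5,-3,-11,0],[-0.2,8,-6,-11,0],[-0.2,12,-9,-11,0],[-0.2,16.5,-12.1,-11,0],[-0.2,16.5,-12.1,-11,0]],
])

```text
time: 14.6
tcp_pos: [0.4855, 0.2667, 0.1473]
orientation: [-0.001, 0.703, 0.711, 0.002]
ft_force: [0.1, -0.2, -1.8]
opening: 0.547
grasp_force: 46.5
```

>>> send_rows([
  [[-0.2,0,0,3,0],[-0.2,0,0,6,0],[-0.2,0,0,8.5,0],[-0.2,0,0,9.6,0],[-0.2,0,0,9.9,0],[-0.2,0,0,9.9,0],[-0.2,0,0,9.9,0]],
])

```text
time: 15.3
tcp_pos: [0.4907, 0.2602, 0.0476]
orientation: [0.0, 0.707, 0.707, 0.001]
ft_force: [0.5, -0.1, -0.4]
opening: 0.549
grasp_force: 46.5
```

>>> send_rows([
  [[-0.2,0,0,0.2,0],[-0.2,0,0,0.4,0],[-0.2,0,0,0.5,0],[-0.2,0,0,0.5,0]],
])

```text
time: 15.7
tcp_pos: [0.4904, 0.2599, 0.0429]
orientation: [0.001, 0.707, 0.707, 0.001]
ft_force: [-3.7, -3.2, 13.9]
opening: 0.547
grasp_force: 48.1
```

>>> send_rows([
  [[0.3,0,0,0,0],[0.7,0,0,0,0],[1,0,0,0,0],[1,0,0,-0.5,0],[1,0,0,-4,0],[1,0,0,-8,0],[1,0,0,-12,0],[0,0,0,-12,0]],
])

```text
time: 16.5
tcp_pos: [0.4923, 0.2617, 0.1669]
orientation: [0.001, 0.707, 0.707, 0.004]
ft_force: [0.8, 0.5, 0.5]
opening: 0.859
grasp_force: 0.0
```

>>> send_rows([
  [[0,-0.5,5,0,0],[0,-1,9,0,0],[-0.1,-1.7,14.1,0,0],[-0.1,-1.7,14.1,4,0],[-0.1,-1.7,14.1,8,0],[-0.1,-1.7,14.1,10,0],[-0.1,-1.7,14.1,10,0],[-0.1,-1.7,14.1,10,0]],
])

```text
time: 17.3
tcp_pos: [0.6309, 0.2431, 0.0614]
orientation: [-0.0, 0.707, 0.708, -0.0]
ft_force: [-0.9, 0.6, 0.4]
opening: 0.45
grasp_force: 0.0
```

```bash
python3 - <<'E'
from h import *
im,d=shot('scene'); a=cv2.resize(im[140:240,140:270],None,fx=5,fy=5,interpolation=2); cv2.imwrite('pics/u1.png',a)
E
```

```text
(no output)
```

View pics/u1.png

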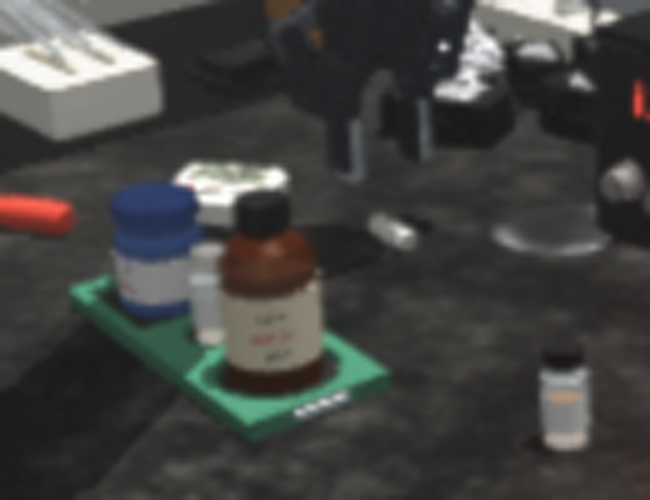

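The green kit stands correctly and the open fingers are centred over the union, so I'll go down and grip it.

>>> send_rows([
  [[-0.1,0,0,3,0],[-0.1,0,0,4.1,0],[-0.1,0,0,4.1,0],[-0.6,0,0,4.1,0],[-0.9,0,0,4.1,0],[-0.9,0,0,4.1,0],[-0.9,0,0,4.1,0],[-0.9,0,0,4.1,0]],
])

```text
time: 18.15
tcp_pos: [0.6317, 0.2434, 0.0217]
orientation: [0.0, 0.707, 0.707, 0.001]
ft_force: [-0.4, -0.5, 6.3]
opening: 0.113
grasp_force: 40.2
```

>>> send_rows([
  [[-0.9,0,0,-3,0],[-0.9,0,0,-7,0],[-0.9,0,0,-11,0],[-0.9,-3,-1,-14,0.1],[-0.9,-7,-2.5,-14,0.24],[-0.9,-11,-4,-14,0.38],[-0.9,-15,-5.5,-14,0.52],[-0.9,-19,-7,-14,0.66]],
])

```text
time: 18.95
tcp_pos: [0.5602, 0.0512, 0.1606]
orientation: [0.0, 0.899, 0.438, 0.0]
ft_force: [0.9, -0.3, -0.1]
opening: 0.115
grasp_force: 38.1
```

>>> send_rows([
  [[-0.9,-4,1.1,0,0.14],[-0.9,-8,2.2,0,0.28],[-0.9,-12,3.4,0,0.42],[-0.9,-16,4.5,0,0.56],[-0.9,-20,5.6,0,0.7],[-0.9,-22.6,6.4,0,0.84],[-0.9,-22.6,6.4,4,0.911],[-0.9,-22.6,6.4,8,0.911]],
])

```text
time: 19.75
tcp_pos: [0.4741, -0.1667, 0.0809]
orientation: [0.001, 1.0, -0.002, 0.002]
ft_force: [0.3, 0.1, -0.7]
opening: 0.116
grasp_force: 38.1
```

```bash
python3 - <<'E'
from h import *
o=ctrl.get_obs();print(o['tcp_pos'],o['orientation'],o['opening'],o['ft_force'],o['q'])
im,d=shot('scene'); a=cv2.resize(im[200:350,220:400],None,fx=4,fy=4,interpolation=2); cv2.imwrite('pics/u2.png',a)
E
```

```text
[ 0.47409718 -0.16666129  0.0808785 ] [ 7.92861954e-04  9.99995151e-01 -2.13991741e-03  2.11901318e-03] 0.11611488531092934 [ 0.28005983  0.11371993 -0.68038275] [ 0.2896727   0.42027745 -0.06004291  2.04768589  0.04033767  0.67020599
 -1.37173993]
```

View pics/u2.png

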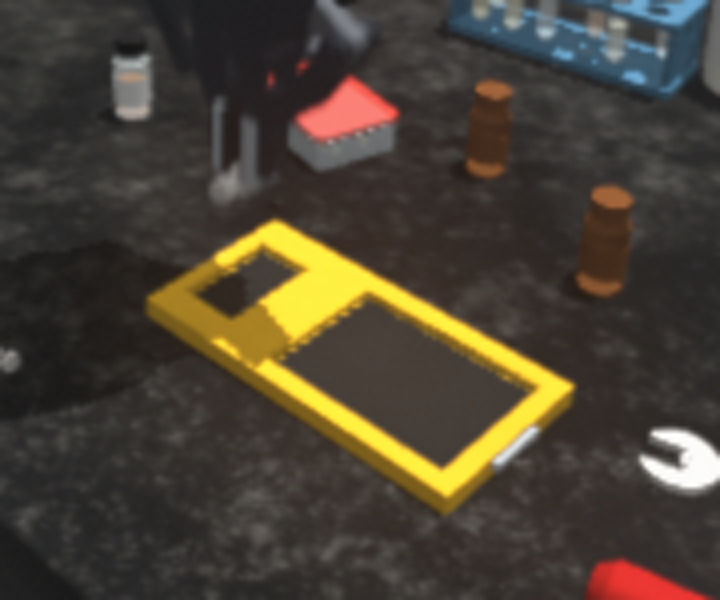

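The union is held level with its length along x, straight above the slot.

>>> send_rows([
  [[-0.9,0,0,3,0],[-0.9,0,0,4.6,0],[-0.9,0,0,5.1,0],[-0.9,0,0,5.3,0],[-0.9,0,0,5.4,0],[-0.9,0,0,5.4,0]],
])

```text
time: 20.4
tcp_pos: [0.4739, -0.1652, 0.0273]
orientation: [0.0, 1.0, 0.0, 0.001]
ft_force: [0.6, 0.5, 0.7]
opening: 0.113
grasp_force: 38.1
```

Only about half a millimetre to go, so I'll release it and rise.

>>> send_rows([
  [[-0.7,0,0,0,0],[-0.4,0,0,0,0],[-0.2,0,0,0,0],[-0.2,0,0,-2,0],[-0.1,0,0,-5,0],[0.5,0,0,-9,0],[1,0,0,-11,0],[1,0,0,-11,0]],
])

```text
time: 21.2
tcp_pos: [0.4752, -0.1656, 0.1395]
orientation: [0.001, 1.0, 0.0, 0.003]
ft_force: [0.2, -0.5, 0.3]
opening: 0.934
grasp_force: 0.0
```

```bash
python3 - <<'E'
from h import *
np.set_printoptions(precision=4,suppress=True)
im,d=shot('scene'); a=cv2.resize(im[200:350,220:400],None,fx=4,fy=4,interpolation=2); cv2.imwrite('pics/u3.png',a)
w=cloud('scene',d)
m=(abs(w[...,0]-.474)<.027)&(abs(w[...,1]+.166)<.015)&(w[...,2]>.012)&(w[...,2]<.04); print(m.sum(),np.nanmax(w[m],0),np.nanmin(w[m],0))
m=(abs(w[...,0]-.616)<.06)&(abs(w[...,1]+.09)<.06)&(w[...,2]>.019)&(w[...,2]<.03)
r=cv2.minAreaRect(w[m][:,:2].astype(np.float32)*1000); print('box scene',r)
E
```

```text
81 [ 0.4915 -0.1578  0.0179] [ 0.4542 -0.1711  0.0121]
box scene ((616.6951293945312, -90.14688873291016), (79.50102996826172, 55.04972839355469), 73.83843994140625)
```

View pics/u3.png

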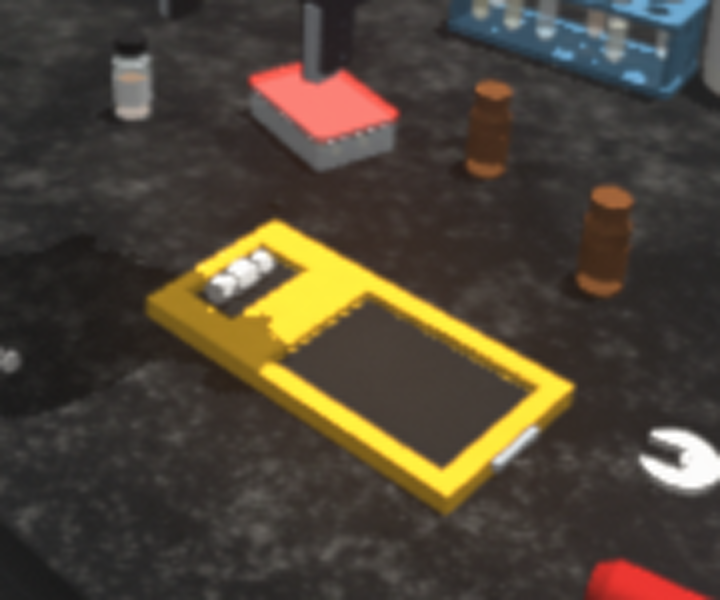

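>>> send_rows([
  [[1,3,-1.5,0,-0.15],[1,6,-3,0,-0.3],[1,9,-4.6,0,-0.45],[1,12,-6.4,0,-0.6],[1,14.25,-7.55,0,-0.75],[1,14.25,-7.55,0,-0.9],[1,14.25,-7.55,0,-1.05],[1,14.25,-7.55,0,-1.2]],
])

```text
time: 22.05
tcp_pos: [0.6149, -0.089, 0.1342]
orientation: [-0.001, 0.823, 0.568, -0.001]
ft_force: [-0.2, 0.7, -0.9]
opening: 1.0
grasp_force: 0.0
```

>>> send_rows([
  [[1,0,0,2,-0.09],[1,0,0,6,-0.09],[1,0,0,9,-0.09],[1,0,0,11,-0.09],[1,0,0,12,-0.09],[1,0,0,12,-0.09],[1,0,0,12,-0.09]],
])

```text
time: 22.75
tcp_pos: [0.616, -0.0893, 0.0165]
orientation: [-0.0, 0.799, 0.602, 0.0]
ft_force: [0.0, -0.3, 0.1]
opening: 0.999
grasp_force: 0.0
```

>>> send_rows([
  [[0.4,0,0,0,0],[0,0,0,0,0],[0,0,0,0,0],[0,0,0,0,0],[0,0,0,0,0],[0,0,0,0,0]],
])

```text
time: 23.35
tcp_pos: [0.6166, -0.0896, 0.0177]
orientation: [0.001, 0.799, 0.601, 0.001]
ft_force: [-1.7, 0.4, 6.2]
opening: 0.607
grasp_force: 47.8
```

>>> send_rows([
  [[0,0,0,-2,0],[0,0,0,-5,0],[0,0,0,-9,0],[0,-4,-1.8,-10,-0.1],[0,-8.5,-3.8,-10,-0.2],[0,-13,-5.8,-10,-0.281],[0,-17,-7.7,-10,-0.281],[0,-20.05,-9,-10,-0.281]],
])

```text
time: 24.15
tcp_pos: [0.4713, -0.2598, 0.1166]
orientation: [0.0, 0.708, 0.707, -0.001]
ft_force: [0.2, -1.0, -1.2]
opening: 0.603
grasp_force: 47.3
```

```bash
python3 - <<'E'
from h import *
o=ctrl.get_obs();print(o['tcp_pos'],o['orientation'],o['opening'],o['ft_force'],o['grasp_force'])
im,d=shot('scene'); a=cv2.resize(im[200:350,220:400],None,fx=4,fy=4,interpolation=2); cv2.imwrite('pics/b1.png',a)
E
```

```text
[ 0.47125188 -0.25983869  0.11663043] [ 1.99935489e-04  7.07542956e-01  7.06669996e-01 -6.65529864e-04] 0.6026314943861636 [ 0.24954772 -1.04747199 -1.17138097] 47.259167432785034
```

View pics/b1.png

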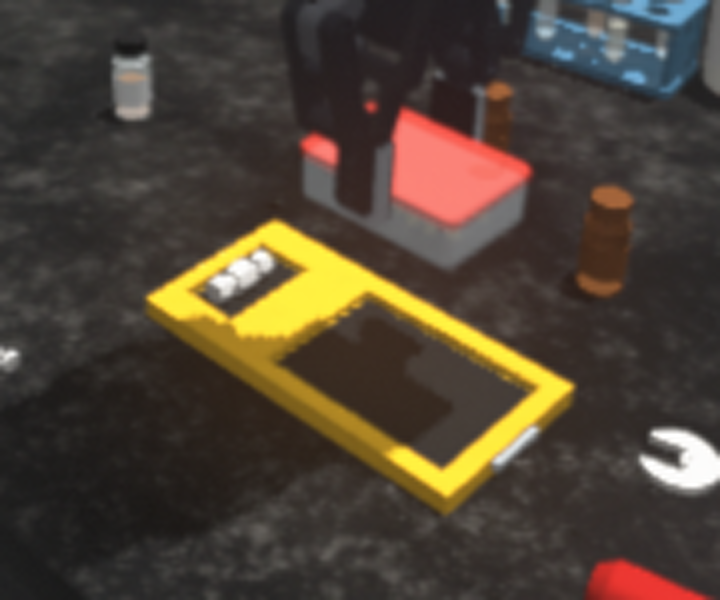

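The box is held flat and square above the large pocket, so I'll lower it.

>>> send_rows([
  [[0,0,0,4,0],[0,0,0,7,0],[0,0,0,8.3,0],[0,0,0,8.8,0],[0,0,0,9.1,0],[0,0,0,9.3,0],[0,0,0,9.3,0],[0,0,0,9.3,0]],
])

```text
time: 25.0
tcp_pos: [0.4744, -0.2575, 0.0241]
orientation: [0.001, 0.707, 0.707, 0.0]
ft_force: [0.3, 0.1, 0.2]
opening: 0.604
grasp_force: 47.2
```

>>> send_rows([
  [[0,0,0,0.1,0],[0,0,0,0.15,0],[0,0,0,0.15,0],[0.3,0,0,0.1,0],[0.6,0,0,0,0],[1,0,0,0,0],[1,0,0,-3,0],[1,0,0,-7,0]],
])

```text
time: 25.8
tcp_pos: [0.4724, -0.2565, 0.0923]
orientation: [-0.002, 0.707, 0.708, -0.001]
ft_force: [0.5, 0.1, 0.7]
opening: 1.0
grasp_force: 0.0
```

>>> send_rows([
  [[1,0,0,-4,0],[1,-4,-2,-8,0],[1,-8,-4,-12,0],[1,-12,-6,-14,0],[1,-16,-8,-14,0],[1,-20,-10,-14,0],[1,-20,-10,-14,0],[1,-20,-10,-14,0]],
])

```text
time: 26.6
tcp_pos: [0.3725, -0.4589, 0.2328]
orientation: [-0.0, 0.708, 0.706, -0.0]
ft_force: [0.7, 1.2, 0.0]
opening: 1.001
grasp_force: 0.0
```

```bash
python3 - <<'E'
from h import *
np.set_printoptions(precision=4,suppress=True)
im,d=shot('top'); a=cv2.resize(im[90:320,90:450],None,fx=2.2,fy=2.2,interpolation=2); cv2.imwrite('pics/end.png',a)
w=cloud('top',d)
def f(n,c,r,z0,z1):
    m=(abs(w[...,0]-c[0])<r)&(abs(w[...,1]-c[1])<r)&(w[...,2]>z0)&(w[...,2]<z1)
    if m.any(): q=cv2.minAreaRect(w[m][:,:2].astype(np.float32)*1000); print(n,m.sum(),np.round(q[0],1),np.round(q[1],1),round(q[2],1),np.nanmedian(w[m][:,2]))
f('bottle (484.9,141.8)',(.485,.142),.04,.085,.12)
f('jar (491.1,259.6)',(.491,.26),.04,.05,.08)
f('vial (488,200.7)',(.488,.2),.02,.045,.07)
f('box (474.3,-257.6)',(.474,-.258),.05,.02,.04)
f('union (473.7,-165.6)',(.474,-.166),.03,.014,.03)
f('blackvial 551.4 -.3',(.551,0),.02,.045,.06)
E
```

```text
bottle (484.9,141.8) 115 [484.6 140.3] [26.4 25.9] 70.8 0.10463041552755248
jar (491.1,259.6) 301 [490.5 257.6] [43.  45.6] 0.2 0.06863902115729115
vial (488,200.7) 52 [487.3 199.2] [16.9 17.3] 0.6 0.05709804605123814
box (474.3,-257.6) 702 [ 474.4 -258.4] [54.8 78.8] 0.4 0.028513405363542854
union (473.7,-165.6) 68 [ 478.1 -166.9] [48.8 52.9] 88.1 0.016591772364131896
blackvial 551.4 -.3 42 [551.4  -0.4] [15.2 15.2] 89.6 0.051607880615154034
```

View pics/end.png

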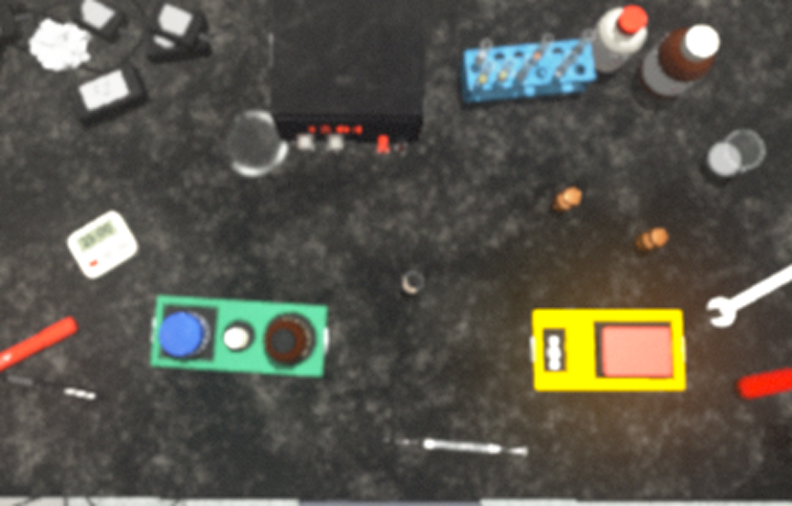

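All five things sit in their pockets at the right heights, the bystanders haven't moved and the arm is clear, so I'm handing in.

```bash
python3 -c "
from station import ctrl
print(ctrl.close_job())"
```

```text
the job is handed in; nothing more can be done
None
```

Both kits are made up and the job is handed in: at the last camera check all five things were in their pockets at the right heights, with the black-capped vial, timer and rack where they stood; the hand-in returned no verdict.

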